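# Set the locking pin with the plunger press

### The job

Stand the valve block in the nest of the press's sled, slide the sled by its black knob fully home under the plunger, then press the red plunger knob down until it bottoms firmly on the block, hold it there a moment without overloading it, and let it spring back up. The pin must end sunk to its set depth, with the block still in the nest under the plunger, and the other things on the bench left where they are.

Things in the scene. Friction and masses are not known exactly. Their poses are not given: they have to be found in the camera images.
- press: Green bench press, fixed: base plate 100 x 245 x 12 mm, column (30 x 44 mm) at its +x side, head 44 mm wide (y) and 112 mm long (x) overhanging the base between 118 and 160 mm height. Origin on the bench surface exactly under the plunger's axis; z up, y is the direction in which the sled slides home.
- sled: Aluminium sled plate, 72 mm (x) by 150 mm (y), that slides in the press's base along the press's y; about 2 N of friction, stays where left. Origin: centre of the nest's floor, 24 mm above the bench; axes parallel to the press's. Fully home, against its end stop, its origin lies on the plunger's axis (x = y = 0 in the press's frame); it starts 90 to 120 mm out, at negative y.
- nest (a point): Centre of the floor of the nest (same point as the sled's origin): a shallow pocket 44 mm (x) by 60 mm (y) between steel edges that stand 10 mm above its floor and slope outward above 5 mm.
- sled_knob (a point): Centre of the top of the black upright round knob (24 mm diameter, top part 26 mm tall over a thinner neck) at the sled's outer end, 105 mm to -y of the nest's centre and 50 mm above the nest's floor (74 mm above the bench).
- block: Loose aluminium valve block, 40 mm (x) by 56 mm (y) by 44 mm tall, about 0.2 kg, with two brass port rings on one side. Origin: centre of its underside; z up. It may go into the nest either way round, 40 mm side along the sled's x. A bore 17 mm wide opens in the middle of its top.
- pin: Brass locking pin, 16 mm diameter, a press fit in the block's bore. Origin: centre of its top face, which starts 8 to 10 mm above the block's top (52 to 54 mm above its underside). It moves only along the bore; about 4 N drives it. At its set depth its top lies 3 mm below the block's top (41 mm above the block's underside).
- plunger: Sprung plunger in the press's head, moves straight down. Origin: top of its knob. At its lower end is a steel die (30 mm wide) with a 3 mm long nib that drives the pin; the die's shoulder meeting the block's top is the stop. The die's length is set by a screw and differs from run to run, so the plunger bottoms after 16 to 28 mm of travel: feel for it. Released, it springs back up.
- knob_top (a point): Centre of the top of the plunger's round red knob (40 mm wide, flat top 34 mm), 215 mm above the bench when up. Net spring force 2.2 N when up, about 5 N at the bottom. While the pin moves the knob resists with 8 to 10 N; bottomed, the force rises steeply. A firm press is 15 to 22 N on the knob, held for half a second; above 28 N, or when struck fast, the block is damaged.
- torch: Red torch standing upright, 72 mm diameter, 174 mm tall, loose; leave alone. Origin: centre of its underside.
- bearing: Steel ball bearing lying flat, 72 mm diameter, 18 mm tall, loose; leave alone. Origin: centre of its underside.
- brass_bush: Brass bush lying on its side, 52 x 94 x 52 mm, loose; leave alone. Origin: centre of its underside.
Not all that is in view belongs to the job. Of the things that look like the block, take the one that is nearest to the robot's base at the start.

How it is judged:
On the way, in this order (a step that is already met when the one before it is completed fails the run):
1. the block stands in the nest, with the sled still out (horizontal distance between block and sled below 0.0045 m and z of block in the frame of sled below 0.002 m and y of sled in the frame of press below -0.02 m and angle between block's own z axis and vertical below 0.06 rad), for 0.2 s.
2. the sled is fully home under the plunger with the block in it (y of sled in the frame of press above -0.003 m and horizontal distance between block and sled below 0.0045 m and z of block in the frame of sled below 0.002 m), for 0.2 s.
3. the plunger is bottomed on the block (at least 9 N on the block for 0.3 s) and has sunk the pin (contact force between plunger and block above 9 N and z of pin in the frame of block below 0.042 m and y of sled in the frame of press above -0.003 m), for 0.3 s.
At the end, for the whole second after the job is handed in: The pin's top lies 3 mm below the block's top (2 to 4.5 mm), the plunger is back up (within 3 mm), the sled is home (within 4 mm) and the block stands upright and at rest on the floor of the nest, within 4.5 mm of its centre (z of pin in the frame of block between 0.0395 and 0.042 m and z of plunger in the frame of press above 0.212 m and y of sled in the frame of press above -0.004 m and horizontal distance between block and sled below 0.0045 m and z of block in the frame of sled below 0.002 m and angle between block's own z axis and vertical below 0.06 rad and linear speed of block below 0.01 m/s); the robot touches nothing.
It fails at once if the plunger presses on the block with more than 25 N (contact force between plunger and block above 25 N).
It fails at once if a bystander (torch, bearing or bush) is moved by more than 25 mm (distance of any of torch, bearing, brass_bush from where it was at the start of the episode above 0.025 m).
It also fails if it takes over 72 s, if anything falls off the work surface, if the arm or the gripper's body presses on something with over 40 N, if the wrist force passes 120 N, or if a joint passes its speed limit or range.

### The arm

A 6-joint arm with a two-finger parallel gripper is mounted at the origin on a cart in front of the work surface, level with it; the furniture and walls round the work are solid. World frame = base frame: x ahead of the robot, y to its left, z up, the work surface at z = 0. Lengths are in m, angles in rad, forces in N, time in s.
With the tool pointing down it reaches from about 0.225 to 0.875 m from the base axis. Payload 3.4 kg.
Tool frame: the origin (TCP) lies midway between the tips of the shut fingers; the grasp point (between the pads) lies 19 mm behind it; y points along the fingers, x is the direction in which the jaws open and shut, and the axes are right-handed (so a half turn about y gives the same grasp; the last joint's range is limited). The gripper opens to 85 mm and grips with 20 to 120 N. Pads are 22 mm wide; open, the fingers measure 114 mm over their backs; the gripper's body (76 mm by 85 mm) begins 54 mm behind the grasp point. The pads swing forward as they close: fully open they stand 13 mm farther back than shut.
Start: joints at [0.986, 0.276, 1.505, -0, 1.361, -0.121], TCP at [0.257, 0.514, 0.231] pointing down, gripper open.
Joint ranges: [-2.89, 2.89], [-0.75, 2.08], [0.22, 2.7], [-1.18, 4.32], [0.11, 2.71], [-2.7, 2.7]. Speed limits (rad/s): [2.57, 2.57, 3.14, 3.14, 3.14, 3.14].

### API

Orientations are given as a rotation vector (axis times angle).
In Python, from bench import bot gives the robot as it stands.
- The arm moves only by the tool apply_moves, never from a script. Its argument "plan" is a list that holds one entry, the list of rows, each a list of 7 numbers: the shift along the tool's x, y, z as a fraction of full scale, then the turn, a rotation vector about the tool's x, y, z as a fraction of full scale, then the closure, from 0 (fully open) to 1 (shut). In form: [[[dx, dy, dz, ax, ay, az, claw], ...]]. A call has 1 to 8 rows; each row is the pose to reach, as a shift and turn from the pose commanded when the call began, along the tool's axes at that moment; what a row does not reach only later rows make up. Full scale, the value 1, is 0.2 m for a shift and 120 degrees for a turn. A row lasts 1/10 s, in which the tool goes at most 50 mm and 8.59 degrees, less where a joint would pass 70% of its speed; a pose out of reach is approached as far as the arm can. A call with a number of a shift or a turn outside -1 to 1 is refused whole. A call with a gripper value outside its range is refused whole. The fingers move at their own pace and stop on an object; "squeeze" is the grip in N (left out, the last holds). Time passes only in rows, so rows that repeat a pose let the fingers close. It gives the time, the measured TCP pose, the force and the opening at its end, in the units of the state.
- bot.observe(): the state, without advancing time (a new reading comes with each control period).
- bot.snapshot(name): name is "side" or "top" or "wrist"; returns the picture (400x640x3 uint8, red, green, blue); there is no depth.
- bot.camera_params(name): a dict with "camera_matrix" (3x3 intrinsics, pixels), "k1" (the pictures are not rectified: a ray, as slopes to the right and down, at radius r is drawn at 1 + k1 r^2 times it, then the intrinsics apply), "R" (3x3) and "t" (3): a world point X has camera coordinates R X + t. Camera axes: x right, y down, z forward; pixel columns grow to the right and rows downward; lengths in m; the calibration is good to about 2 mm. A picture is of the moment at which its call begins: read the wrist's pose just before it. camera_params takes no time and is no camera call; for the wrist camera it gives the pose at the moment of the call.
- bot.sign_off(): hands the job in, once; it reports no verdict.
The state is a dict: "t": time; "joint_pos": joint angles; "dq": joint speeds; "effort": joint torques, N m; "tool_pos": TCP position; "tcp_rot": TCP orientation; "wrist_force": force on the tool from outside, world axes, zero at the start; "ft_torque": the same for the moment, N m; "grip_width": finger opening in m.
Only numpy, scipy, OpenCV 4.12 (cv2) and the standard library are available. Lean on these libraries where they do the work, as an engineer would, in place of code of your own. Each camera call takes 0.05 s, during which the arm holds its last target. There are 200 camera calls.

## Working session

There is one attempt and no reset: what is moved stays moved. The work goes in short steps, Python scripts to look and compute and a tool call to move; the robot and the scene stay as the last step left them, time stands still between calls to the robot, and variables do not carry over. Pictures are saved under pics/ and viewed, about 8 in all and at most 12, crops included, and the job is handed in when it is done.

Besides the shell and the picture viewer there is one more tool, called after "Request:" by a JSON object that holds its "method" and its "body", one argument or row to a line. apply_moves: Moves the arm, as the interface text tells. Its arguments: {"type":"object","properties":{"plan":{"type":"array","items":{"type":"array","items":{"type":"array","items":{"type":"number","minimum":-1,"maximum":1}}}},"squeeze":{"type":"number"}},"required":["plan"]}

```bash
mkdir -p pics; ls; python3 - <<'E'
from bench import bot
import cv2,numpy as np
print(bot.observe())
a=[bot.snapshot(n) for n in ("side","top")]
for n,i in zip(("side","top"),a): cv2.imwrite(f"pics/{n}0.png",i[...,::-1])
for n in("side","top","wrist"): print(n,bot.camera_params(n))
E
```

```text
pics
{'t': 0.0, 'joint_pos': array([ 9.85996852e-01,  2.76607906e-01,  1.50618667e+00, -2.14514595e-05,
        1.36070702e+00, -1.21004795e-01]), 'dq': array([ 0.0010639 ,  0.00043205, -0.00115211, -0.00061162, -0.00079292,
        0.00178495]), 'effort': array([-9.58075107e-04, -4.16783559e+01, -2.45804054e+01, -3.49998372e-04,
        1.14454975e-02, -1.58709408e-06]), 'tool_pos': array([0.25692722, 0.51378186, 0.23041103]), 'tcp_rot': array([-1.39444625, -0.85985051,  0.86267576]), 'wrist_force': array([-0.24179193, -1.24328071,  0.79247816]), 'ft_torque': array([ 0.02020173, -0.05217932, -0.01518417]), 'grip_width': 0.08551627387082641}
side {'camera_matrix': array([[372.76796303,   0.        , 320.26803815],
       [  0.        , 372.76796303, 202.01766799],
       [  0.        ,   0.        ,   1.        ]]), 'k1': -0.036867785289496656, 'R': array([[ 0.99368953, -0.11121604,  0.01456432],
       [-0.05427825, -0.5904179 , -0.8052705 ],
       [ 0.09815803,  0.79939834, -0.59272869]]), 't': array([-0.62971411,  0.12128774,  1.27752654])}
top {'camera_matrix': array([[424.01693976,   0.        , 323.43270824],
       [  0.        , 424.01693976, 200.6600254 ],
       [  0.        ,   0.        ,   1.        ]]), 'k1': -0.013429288881058656, 'R': array([[ 0.00739174, -0.99990369, -0.01174616],
       [-0.98127012, -0.00499179, -0.19257216],
       [ 0.19249498,  0.0129496 , -0.98121251]]), 't': array([-0.03582416,  0.62369142,  1.45483511])}
wrist {'camera_matrix': array([[308.90079894,   0.        , 320.60367587],
       [  0.        , 308.90079894, 196.6856196 ],
       [  0.        ,   0.        ,   1.        ]]), 'k1': -0.03461185998613349, 'R': array([[ 4.47835563e-01,  8.94115456e-01, -9.26724716e-04],
       [ 8.62547841e-01, -4.31750849e-01,  2.63822719e-01],
       [ 2.35487857e-01, -1.18948540e-01, -9.64570741e-01]]), 't': array([-0.57357543, -0.03453553,  0.37801591])}
```

View images.

View pics/top0.png

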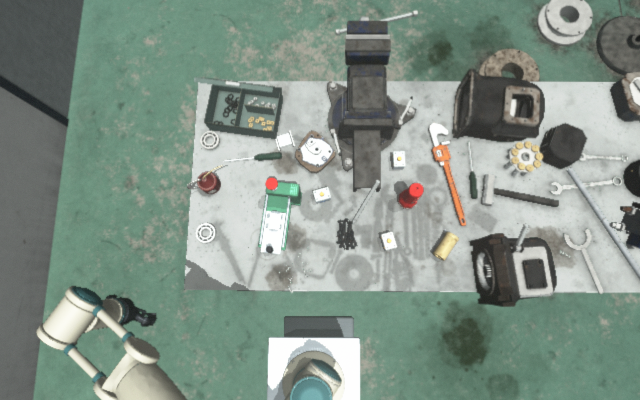

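View pics/side0.png

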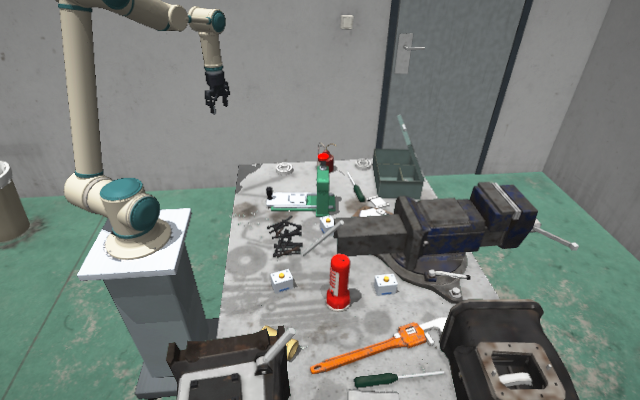

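```bash
cat > h.py <<'E'
from bench import bot
import cv2,numpy as np
from scipy.spatial.transform import Rotation as Ro
def ray(P,u,v):
    K=P["camera_matrix"];d=np.array([(u-K[0,2])/K[0,0],(v-K[1,2])/K[1,1]]);s=d.copy()
    for _ in range(20): s=d/(1+P["k1"]*(s@s))
    R=P["R"];return -R.T@P["t"], R.T@np.r_[s,1]
def at(P,u,v,z):
    c,d=ray(P,u,v); return c+d*(z-c[2])/d[2]
def px(P,X):
    c=P["R"]@X+P["t"];s=c[:2]/c[2];s=s*(1+P["k1"]*(s@s));K=P["camera_matrix"]
    return np.array([K[0,0]*s[0]+K[0,2],K[1,1]*s[1]+K[1,2]])
def tool():
    o=bot.observe();return o,Ro.from_rotvec(o["tcp_rot"]).as_matrix()
E
python3 -c "
from h import *
o,R=tool();print(R.round(3))"
```

```text
[[ 0.447 -0.001 -0.894]
 [ 0.894 -0.001  0.447]
 [-0.002 -1.     0.   ]]
```

```bash
python3 - <<'E'
from h import *
T=bot.camera_params("top");S=bot.camera_params("side")
for n,u,v,z in [("A",389,239,.05),("B",321,193,.05),("C",399,158,.05),("sknob",269,249,.074),("red",271,184,.215)]:
    X=at(T,u,v,z);print(n,X.round(3),np.hypot(*X[:2]).round(3),px(S,X).round(0))
im=cv2.imread("pics/top0.png")
a=cv2.resize(im[165:265,240:310],None,fx=6,fy=6,interpolation=cv2.INTER_CUBIC)[:600]
b=cv2.resize(im[215:265,365:415],None,fx=7,fy=7,interpolation=cv2.INTER_CUBIC)
c=np.zeros((600,380,3),np.uint8);c[:350,:350]=b
cv2.imwrite("pics/c1.png",np.hstack([a,c])[:600,:800])
E
```

```text
A [ 0.489 -0.264  0.05 ] 0.556 [281. 274.]
B [ 0.654 -0.023  0.05 ] 0.654 [327. 219.]
C [ 0.787 -0.308  0.05 ] 0.845 [385. 278.]
sknob [0.449 0.156 0.074] 0.475 [267. 188.]
red [0.648 0.136 0.215] 0.662 [321. 155.]
```

View pics/c1.png

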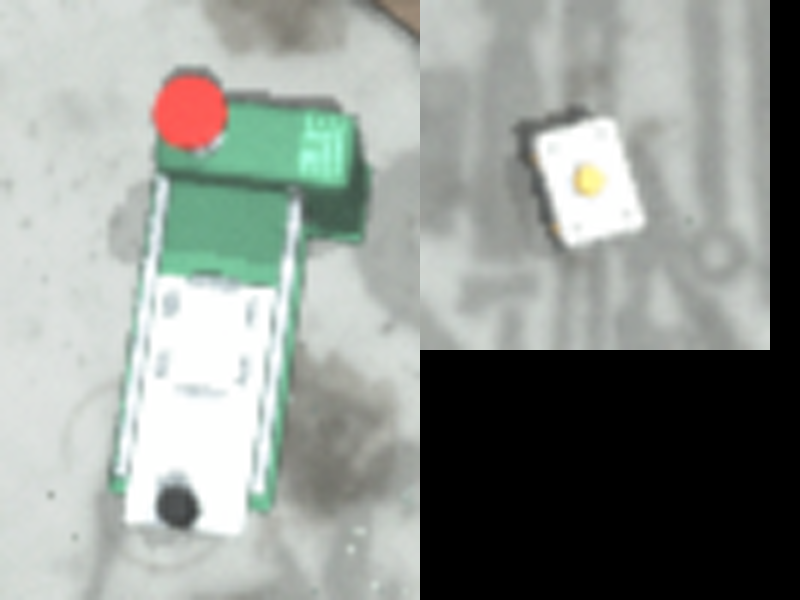

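```bash
cat >> h.py <<'E'
def go(p,yaw=None,cmd=None):
    "shift fractions & turn fraction to reach TCP p with tool x at world angle yaw (deg), tool y down"
    o,R=tool()
    d=R.T@(np.array(p)-o["tool_pos"])
    s="shift/.2 "+str((d/.2).round(4))
    if yaw is not None:
        c,s_=np.cos(np.radians(yaw)),np.sin(np.radians(yaw))
        X=np.array([c,s_,0]);Y=np.array([0,0,-1.]);G=np.c_[X,Y,np.cross(X,Y)]
        w=Ro.from_matrix(R.T@G).as_rotvec(degrees=True);s+=" turn/120 "+str((w/120).round(4))
    print(s)
E
python3 - <<'E'
from h import *
o,R=tool();W=bot.camera_params("wrist")
print("cam in tool",(R.T@(-W["R"].T@W["t"]-o["tool_pos"])).round(3),"fwd",(R.T@W["R"][2]).round(3))
T=bot.camera_params("top")
L=lambda u,v,z:at(T,240+u/6,165+v/6,z)
for a,b,z in [((125,525),(160,280),.02),((245,530),(277,290),.02),((115,490),(165,180),.024),((262,500),(297,195),.024)]:
    p,q=L(*a,z),L(*b,z);d=q-p;print(p.round(3),q.round(3),np.degrees(np.arctan2(d[1],d[0])).round(1))
go([.489,-.264,.25],104.5);go([.489,-.264,.25],-75.5)
E
```

```text
cam in tool [-0.001 -0.143  0.066] fwd [ 0.001  0.965 -0.264]
[0.441 0.192 0.02 ] [0.59  0.176 0.02 ] -6.2
[0.438 0.12  0.02 ] [0.584 0.104 0.02 ] -6.1
[0.461 0.198 0.024] [0.651 0.174 0.024] -7.1
[0.456 0.11  0.024] [0.642 0.093 0.024] -5.1
shift/.2 [-2.9596 -0.0931 -2.7775] turn/120 [-0.0004 -0.3423 -0.0007]
shift/.2 [-2.9596 -0.0931 -2.7775] turn/120 [ 9.0000e-04  1.1577e+00 -5.0000e-04]
```

Request:
{"method": "apply_moves", "body": {
  "plan": [
    [[-1,-0.1,-0.95,0,0,0,0],[-1,-0.1,-0.95,0,0,0,0],[-1,-0.1,-0.95,0,0,0,0],[-1,-0.1,-0.95,0,0,0,0],[-1,-0.1,-0.95,0,0,0,0],[-1,-0.1,-0.95,0,0,0,0]]
  ]
}}

```text
t: 0.7
tool_pos: [0.3377, 0.2472, 0.2513]
tcp_rot: [-1.396, -0.859, 0.86]
wrist_force: [0.5, -1.2, 0.8]
grip_width: 0.0851
```

Request:
{"method": "apply_moves", "body": {
  "plan": [
    [[-1,0,-0.95,0,0,0,0],[-1,0,-0.95,0,0,0,0],[-1,0,-0.95,0,0,0,0],[-1,0,-0.95,0,0,0,0],[-1,0,-0.95,0,0,0,0],[-1,0,-0.95,0,0,0,0]]
  ]
}}

```text
t: 1.3
tool_pos: [0.4188, -0.017, 0.2511]
tcp_rot: [-1.396, -0.858, 0.859]
wrist_force: [-0.0, -0.2, -0.2]
grip_width: 0.0856
```

Request:
{"method": "apply_moves", "body": {
  "plan": [
    [[-0.96,0,-0.88,0,-0.342,0,0],[-0.96,0,-0.88,0,-0.342,0,0],[-0.96,0,-0.88,0,-0.342,0,0],[-0.96,0,-0.88,0,-0.342,0,0],[-0.96,0,-0.88,0,-0.342,0,0],[-0.96,0,-0.88,0,-0.342,0,0],[-0.96,0,-0.88,0,-0.342,0,0]]
  ]
}}

```text
t: 2.0
tool_pos: [0.4903, -0.2677, 0.25]
tcp_rot: [-1.081, -1.389, 1.391]
wrist_force: [-0.2, 1.4, 0.4]
grip_width: 0.0853
```

```bash
python3 - <<'E'
from h import *
o,R=tool();print(o["t"],o["tool_pos"].round(4),o["joint_pos"].round(2));W=bot.camera_params("wrist")
print(px(W,np.array([.489,-.264,.044])))
cv2.imwrite("pics/w1.png",bot.snapshot("wrist")[...,::-1])
go([.489,-.264,.15],104.5)
E
```

```text
2.0 [ 0.4903 -0.2677  0.25  ] [-0.62  0.24  1.51 -0.    1.39 -2.44]
[324.9787235  172.30091743]
shift/.2 [6.000e-03 5.006e-01 5.000e-04] turn/120 [-0.0006 -0.0016  0.0008]
```

View pics/w1.png

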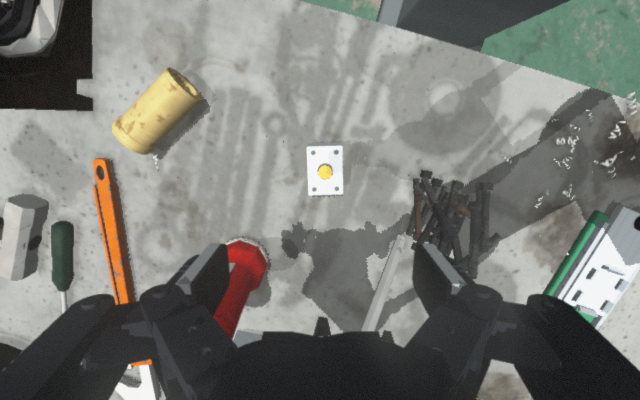

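```bash
python3 - <<'E'
from h import *
W=bot.camera_params("wrist")
im=cv2.imread("pics/w1.png");g=cv2.resize(im[130:215,290:360],None,fx=4,fy=4,interpolation=cv2.INTER_CUBIC).min(2)
m=(cv2.inRange(g,215,255))
c=max(cv2.findContours(m,0,2)[0],key=cv2.contourArea)
r=cv2.minAreaRect(c);b=cv2.boxPoints(r)/4+[290-.375,130-.375];print(r,b)
P=np.array([at(W,*q,.044) for q in b]);print(P.round(4),P.mean(0))
for i in range(4):
    d=P[(i+1)%4]-P[i];print(np.hypot(*d[:2]).round(4),np.degrees(np.arctan2(d[1],d[0])).round(1))
q=P.mean(0);print("pin",at(W,325,171.5,.0535));go([q[0],q[1],.15],104.5)
go([q[0],q[1],.022])
E
```

```text
((140.11431884765625, 161.9586181640625), (195.2435302734375, 142.49163818359375), 88.53119659423828) [[306.22240067 146.17378616]
 [341.83360672 145.26067734]
 [343.08475876 194.05552673]
 [307.4735527  194.96862793]]
[[ 0.4645 -0.2889  0.044 ]
 [ 0.4536 -0.2505  0.044 ]
 [ 0.5079 -0.2342  0.044 ]
 [ 0.5192 -0.2742  0.044 ]] [ 0.48628808 -0.26195736  0.044     ]
0.0399 105.7
0.0566 16.8
0.0416 -74.2
0.0567 -164.9
pin [ 0.48551126 -0.26190891  0.0535    ]
shift/.2 [0.0192 0.5006 0.0111] turn/120 [-0.0006 -0.0016  0.0008]
shift/.2 [0.0181 1.1406 0.0103]
```

Request:
{"method": "apply_moves", "body": {
  "plan": [
    [[0.018,0.9,0.011,0,-0.012,0,0],[0.018,0.9,0.011,0,-0.012,0,0],[0.018,0.9,0.011,0,-0.012,0,0],[0.018,0.9,0.011,0,-0.012,0,0],[0.018,0.9,0.011,0,-0.012,0,0]]
  ]
}}

```text
t: 2.55
tool_pos: [0.4829, -0.257, 0.0673]
tcp_rot: [-1.052, -1.409, 1.409]
wrist_force: [-1.7, 0.5, -0.4]
grip_width: 0.0855
```

Request:
{"method": "apply_moves", "body": {
  "plan": [
    [[0,0.15,0,0,0,0,0],[0,0.298,0,0,0,0,0],[0,0.298,0,0,0,0,0],[0,0.298,0,0,0,0,0]]
  ]
}}

```text
t: 2.95
tool_pos: [0.4875, -0.261, 0.0133]
tcp_rot: [-1.066, -1.412, 1.411]
wrist_force: [-1.2, -0.9, -0.7]
grip_width: 0.0855
```

```bash
python3 - <<'E'
from h import *
o,R=tool();print(o["t"],o["tool_pos"].round(4),o["wrist_force"].round(1));go([.4863,-.262,.010],105.8)
E
```

```text
2.95 [ 0.4875 -0.261   0.0133] [-1.2 -0.9 -0.7]
shift/.2 [-0.0032  0.0166  0.0073] turn/120 [ 0.0006  0.0011 -0.0005]
```

Request:
{"method": "apply_moves", "body": {
  "plan": [
    [[0,0.017,0.007,0,0,0,0],[0,0.017,0.007,0,0,0,0],[0,0.017,0.007,0,0,0,1],[0,0.017,0.007,0,0,0,1],[0,0.017,0.007,0,0,0,1],[0,0.017,0.007,0,0,0,1],[0,0.017,0.007,0,0,0,1],[0,0.017,0.007,0,0,0,1]]
  ],
  "squeeze": 40
}}

```text
t: 3.75
tool_pos: [0.4859, -0.262, 0.0089]
tcp_rot: [-1.067, -1.411, 1.411]
wrist_force: [0.2, -0.9, 5.5]
grip_width: 0.039
```

Request:
{"method": "apply_moves", "body": {
  "plan": [
    [[0,0,0,0,0,0,1],[0,0,0,0,0,0,1],[0,0,0,0,0,0,1],[0,0,0,0,0,0,1]]
  ]
}}

```text
t: 4.15
tool_pos: [0.4859, -0.262, 0.0089]
tcp_rot: [-1.067, -1.411, 1.411]
wrist_force: [-0.7, -1.1, 5.4]
grip_width: 0.0396
```

```bash
python3 - <<'E'
from h import *
o,R=tool();print(o["t"],o["tool_pos"].round(4),o["wrist_force"].round(1),o["grip_width"])
# nest estimate: knob + 105 mm along press y at yaw -6
a=np.radians(-6);k=np.array([.449,.156]);n=k+.105*np.array([np.cos(a),np.sin(a)]);print(n)
go([o["tool_pos"][0],o["tool_pos"][1],.19]);go([n[0],n[1],.2],84)
E
```

```text
4.15 [ 0.4859 -0.262   0.0089] [-0.7 -1.1  5.4] 0.03958608235480908
[0.5534248  0.14502451]
shift/.2 [-1.300e-03 -9.057e-01 -9.000e-04]
shift/.2 [ 1.8631 -0.9576 -0.8835] turn/120 [ 0.0006  0.1826 -0.0006]
```

Request:
{"method": "apply_moves", "body": {
  "plan": [
    [[0,-0.1,0,0,0,0,1],[0,-0.3,0,0,0,0,1],[0,-0.95,0,0,0,0,1],[0,-0.95,0,0,0,0,1],[0,-0.95,0,0,0,0,1],[0.7,-0.95,-0.32,0,0,0,1],[0.7,-0.95,-0.32,0,0,0,1],[0.7,-0.95,-0.32,0,0,0,1]]
  ]
}}

```text
t: 4.95
tool_pos: [0.5068, -0.1112, 0.1973]
tcp_rot: [-1.063, -1.409, 1.409]
wrist_force: [1.1, -0.4, -2.7]
grip_width: 0.0394
```

Request:
{"method": "apply_moves", "body": {
  "plan": [
    [[0.74,0,-0.316,0,0.182,0,1],[0.74,0,-0.316,0,0.182,0,1],[0.74,0,-0.316,0,0.182,0,1],[0.74,0,-0.316,0,0.182,0,1],[0.74,0,-0.316,0,0.182,0,1]]
  ]
}}

```text
t: 5.45
tool_pos: [0.5269, 0.0501, 0.1969]
tcp_rot: [-1.251, -1.134, 1.136]
wrist_force: [-0.4, -0.8, -3.4]
grip_width: 0.0395
```

```bash
python3 - <<'E'
from h import *
o,R=tool();print(o["t"],o["tool_pos"].round(4),o["wrist_force"].round(1),o["grip_width"])
W=bot.camera_params("wrist");np.save("w2.npy",W,allow_pickle=True)
cv2.imwrite("pics/w2.png",bot.snapshot("wrist")[...,::-1])
print(px(W,np.array([.553,.145,.024])),px(W,np.array([.449,.156,.074])))
E
```

```text
5.45 [0.5269 0.0501 0.1969] [-0.4 -0.8 -3.4] 0.03946867606026872
[412.6289654  194.01609774] [440.35908449  86.08939197]
```

View pics/w2.png

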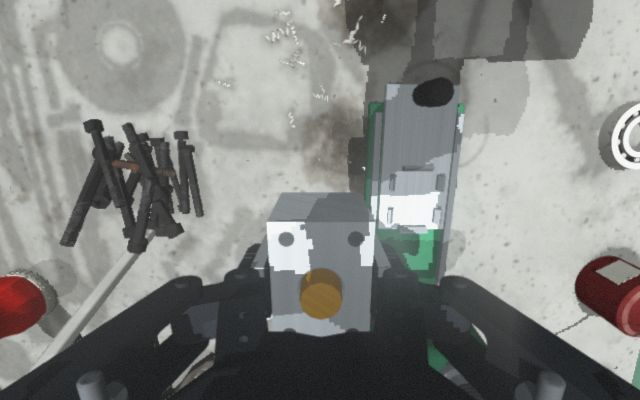

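```bash
python3 - <<'E'
import cv2
im=cv2.imread("pics/w2.png")[70:245,360:475]
cv2.imwrite("pics/c2.png",cv2.resize(im,None,fx=3.4,fy=3.4,interpolation=cv2.INTER_CUBIC))
E
```

```text
(no output)
```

View pics/c2.png

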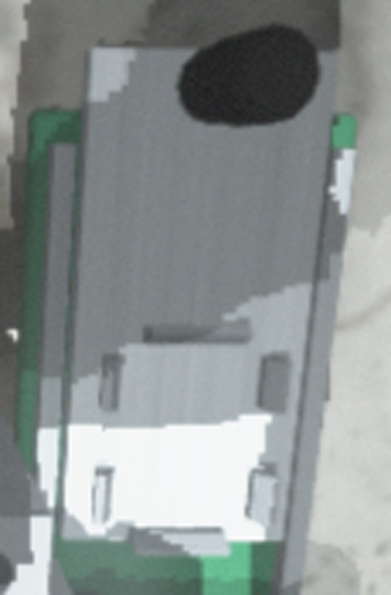

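```bash
python3 - <<'E'
from h import *
W=np.load("w2.npy",allow_pickle=True).item()
a=np.radians(-6);k=np.array([.449,.156]);ey=np.array([np.cos(a),np.sin(a)]);ex=np.array([ey[1],-ey[0]])
def f(n,u,v,z):
    X=at(W,360+u/3.4-.35,70+v/3.4-.35,z);d=X[:2]-k;print(n,X[:2].round(4),"ex %.1f ey %.1f"%(d@ex*1e3,d@ey*1e3))
for n,u,v in [("TL",90,46),("BL",62,540),("TR",338,52),("BR",283,540)]: f("plate"+n,u,v,.024)
f("Ltab1 top-in",122,356,.034);f("Ltab1 bot in",117,410,.024);f("Rtab1 top inner far",265,355,.029);f("Rtab1 base in near",257,410,.024)
f("Ltab2 botin",110,522,.024);f("Rtab2 base in near",246,518,.024)
f("topbar low edge L",143,341,.024);f("topbar low R",250,341,.024);f("botbar base in L",135,529,.024);f("botbar base in R",222,529,.024)
f("knobtop",275,72,.074)
E
```

```text
plateTL [0.4391 0.1221] ex 34.7 ey -6.3
plateBL [0.5882 0.1062] ex 34.9 ey 143.6
plateTR [0.4473 0.1933] ex -36.9 ey -5.6
plateBR [0.5955 0.1775] ex -36.7 ey 143.5
Ltab1 top-in [0.5278 0.1254] ex 22.2 ey 81.6
Ltab1 bot in [0.5469 0.1255] ex 20.1 ey 100.6
Rtab1 top inner far [0.5329 0.1698] ex -22.5 ey 82.0
Rtab1 base in near [0.5513 0.1691] ex -23.7 ey 100.3
Ltab2 botin [0.5836 0.1219] ex 19.9 ey 137.4
Rtab2 base in near [0.5867 0.1655] ex -23.8 ey 136.0
topbar low edge L [0.526  0.1342] ex 13.6 ey 78.8
topbar low R [0.5292 0.167 ] ex -19.4 ey 78.6
botbar base in L [0.5868 0.1298] ex 11.7 ey 139.8
botbar base in R [0.5897 0.1577] ex -16.4 ey 139.7
knobtop [0.4527 0.1561] ex -0.5 ey 3.7
```

```bash
python3 - <<'E'
from h import *
W=np.load("w2.npy",allow_pickle=True).item()
im=cv2.imread("pics/w2.png");g=im.mean(2)
for u in (285,300,345,360): print(u,g[186:234,u-2:u+3].mean(1).round(0).astype(int).tolist())
o,R=tool();print(o["tool_pos"],o["tcp_rot"],"x angle",np.degrees(np.arctan2(R[1,0],R[0,0])))
for v in (220,221,222): print(v,(R.T@(at(W,320,v,.232)-o["tool_pos"])*1e3).round(1))
print("bottom front",[(R.T@(at(W,320,v,.188)-o["tool_pos"])*1e3).round(1) for v in (193,194)])
go([.5579,.1463,.197],84)
E
```

```text
285 [202, 202, 203, 205, 203, 199, 167, 145, 139, 138, 136, 136, 134, 136, 138, 139, 139, 138, 138, 137, 136, 136, 138, 137, 136, 136, 136, 138, 137, 140, 138, 139, 138, 137, 116, 157, 243, 246, 246, 246, 246, 246, 246, 246, 245, 228, 165, 129]
300 [199, 199, 198, 195, 190, 182, 158, 140, 138, 139, 141, 138, 136, 138, 136, 135, 137, 137, 139, 139, 138, 138, 137, 137, 137, 137, 138, 136, 135, 134, 137, 139, 137, 115, 110, 149, 227, 236, 214, 178, 177, 180, 180, 190, 230, 237, 237, 237]
345 [151, 155, 158, 157, 157, 158, 129, 109, 104, 104, 104, 104, 105, 103, 103, 104, 106, 105, 108, 107, 106, 107, 107, 106, 105, 106, 107, 108, 107, 108, 109, 108, 108, 107, 107, 110, 125, 131, 130, 131, 132, 131, 130, 132, 132, 131, 132, 132]
360 [92, 93, 94, 93, 94, 95, 97, 101, 103, 104, 106, 106, 106, 106, 107, 106, 105, 106, 106, 106, 107, 109, 108, 109, 108, 108, 106, 106, 108, 108, 109, 109, 109, 109, 109, 111, 127, 130, 132, 132, 132, 130, 132, 130, 130, 128, 114, 101]
[0.52691948 0.0480683  0.19696463] [-1.25255514 -1.1326592   1.13671109] x angle 84.25933556748238
220 [  0.8 -34.9  28.2]
221 [  0.8 -34.9  27.8]
222 [  0.8 -34.9  27.4]
bottom front [array([ 0.8,  9.1, 27. ]), array([ 0.8,  9.1, 26.5])]
shift/.2 [ 0.5042 -0.0007 -0.105 ] turn/120 [-0.0016  0.0022 -0.0001]
```

Request:
{"method": "apply_moves", "body": {
  "plan": [
    [[0.504,0,-0.105,0,0.002,0,1],[0.504,0,-0.105,0,0.002,0,1],[0.504,0,-0.105,0,0.002,0,1],[0.504,0.68,-0.105,0,0.002,0,1],[0.504,0.68,-0.105,0,0.002,0,1],[0.504,0.68,-0.105,0,0.002,0,1],[0.504,0.68,-0.105,0,0.002,0,1],[0.504,0.68,-0.105,0,0.002,0,1]]
  ]
}}

```text
t: 6.3
tool_pos: [0.5594, 0.1435, 0.0621]
tcp_rot: [-1.258, -1.127, 1.13]
wrist_force: [1.4, 0.4, -2.4]
grip_width: 0.0394
```

```bash
python3 - <<'E'
from h import *
W=bot.camera_params("wrist");np.save("w3.npy",W,allow_pickle=True)
cv2.imwrite("pics/w3.png",bot.snapshot("wrist")[...,::-1])
o,R=tool();print(o["tool_pos"].round(4),o["wrist_force"].round(1))
go([.5579,.1463,.038],84);go([.5579,.1463,.033],84)
E
```

```text
[0.5609 0.1439 0.0637] [ 0.3  0.4 -2. ]
shift/.2 [0.0102 0.1283 0.0166] turn/120 [ 0.0011 -0.0019  0.0002]
shift/.2 [0.0101 0.1533 0.0166] turn/120 [ 0.0011 -0.0019  0.0002]
```

View pics/w3.png

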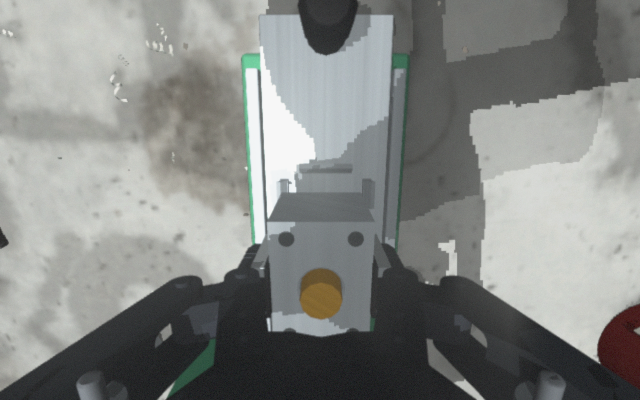

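Request:
{"method": "apply_moves", "body": {
  "plan": [
    [[0.01,0.05,0.016,0,0,0,1],[0.01,0.05,0.016,0,0,0,1],[0.01,0.05,0.016,0,0,0,1],[0.01,0.05,0.016,0,0,0,1],[0.01,0.05,0.016,0,0,0,1]]
  ]
}}

```text
t: 6.85
tool_pos: [0.5568, 0.1472, 0.0528]
tcp_rot: [-1.259, -1.131, 1.129]
wrist_force: [-0.8, -0.1, -2.8]
grip_width: 0.0397
```

```bash
python3 - <<'E'
from h import *
W=np.load("w3.npy",allow_pickle=True).item()
f=lambda u,v,z:(at(W,u,v,z)*1e3).round(1)
print("tabs L outer/inner top",f(280,180,.034),f(288,180,.034),"R",f(363,180,.034),f(374,180,.034),"plate",f(260,20,.024),f(393,20,.024))
print("block bottom front",f(279,194,.0545),f(369,194,.0545))
o,R=tool();print(o["tool_pos"].round(4),o["wrist_force"].round(1))
go([.5579,.1463,.038],84)
E
```

```text
tabs L outer/inner top [527.6 123.   34. ] [528.1 127.5  34. ] R [532.7 169.6  34. ] [533.4 175.8  34. ] plate [442.3 123.1  24. ] [450.  193.3  24. ]
block bottom front [530.6 124.7  54.5] [535.5 169.8  54.5]
[0.5568 0.1472 0.0528] [-0.8 -0.1 -2.8]
shift/.2 [-0.0037  0.0742 -0.0059] turn/120 [ 0.0005 -0.0013  0.0001]
```

Request:
{"method": "apply_moves", "body": {
  "plan": [
    [[-0.004,0.03,-0.006,0,0,0,1],[-0.004,0.05,-0.006,0,0,0,1],[-0.004,0.074,-0.006,0,0,0,1],[-0.004,0.08,-0.006,0,0,0,1],[-0.004,0.09,-0.006,0,0,0,1],[-0.004,0.095,-0.006,0,0,0,1],[-0.004,0.095,-0.006,0,0,0,1],[-0.004,0.095,-0.006,0,0,0,1]]
  ]
}}

```text
t: 7.65
tool_pos: [0.5577, 0.1461, 0.0334]
tcp_rot: [-1.258, -1.13, 1.129]
wrist_force: [0.5, -0.5, -3.1]
grip_width: 0.0394
```

```bash
python3 - <<'E'
from h import *
o,R=tool();print(o["tool_pos"].round(4),o["wrist_force"].round(1))
go([.5579,.1463,.0325],84)
E
```

```text
[0.5577 0.1461 0.0334] [ 0.5 -0.5 -3.1]
shift/.2 [ 0.001   0.0046 -0.0009] turn/120 [ 0.0001 -0.0015  0.0001]
```

Request:
{"method": "apply_moves", "body": {
  "plan": [
    [[0.001,0.005,0,0,0,0,1],[0.001,0.005,0,0,0,0,1],[0.001,0.005,0,0,0,0,0.3],[0.001,0.005,0,0,0,0,0.3],[0.001,0.005,0,0,0,0,0.3],[0.001,0.005,0,0,0,0,0.3],[0.001,0.005,0,0,0,0,0.3]]
  ]
}}

```text
t: 8.35
tool_pos: [0.5576, 0.1464, 0.0323]
tcp_rot: [-1.258, -1.13, 1.129]
wrist_force: [0.3, 0.3, -0.3]
grip_width: 0.0598
```

Request:
{"method": "apply_moves", "body": {
  "plan": [
    [[0,-0.05,0,0,0,0,0.3],[0,-0.15,0,0,0,0,0.3],[0,-0.3,0,0,0,0,0.3],[0,-0.5,0,0,0,0,0.3],[0,-0.5,0,0,0,0,0.3],[0,-0.5,0.4,0,0,0,0.3],[0,-0.5,0.4,0,0,0,0.3],[0,-0.5,0.4,0,0,0,0.3]]
  ]
}}

```text
t: 9.15
tool_pos: [0.4726, 0.1549, 0.132]
tcp_rot: [-1.254, -1.126, 1.133]
wrist_force: [-0.4, 0.3, -0.7]
grip_width: 0.06
```

```bash
python3 - <<'E'
from h import *
W=bot.camera_params("wrist");np.save("w4.npy",W,allow_pickle=True)
cv2.imwrite("pics/w4.png",bot.snapshot("wrist")[...,::-1])
o,R=tool();print(o["tool_pos"].round(4),o["wrist_force"].round(1),o["grip_width"])
a=np.radians(-6);ey=np.array([np.cos(a),np.sin(a)]);n=np.array([.5579,.1463]);k=n-.105*ey;print(k)
print(px(W,np.r_[k,.074]),px(W,np.r_[n,.068]))
go([k[0],k[1],.12],84)
E
```

```text
[0.476  0.155  0.1325] [ 0.6 -0.9 -0. ] 0.0596831952436871
[0.4534752  0.15727549]
[322.40788548 185.75462743] [322.4777005  315.60187982]
shift/.2 [-0.0006  0.0625  0.1131] turn/120 [-0.0003 -0.001  -0.0001]
```

View pics/w4.png

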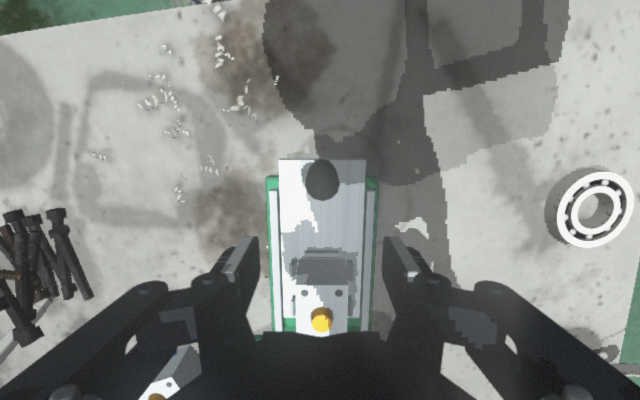

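Request:
{"method": "apply_moves", "body": {
  "plan": [
    [[0,0.06,0.112,0,0,0,0.3],[0,0.06,0.112,0,0,0,0.3],[0,0.3,0.112,0,0,0,0.3],[0,0.4,0.112,0,0,0,0.3],[0,0.4,0.112,0,0,0,0.3],[0,0.4,0.112,0,0,0,0.3]]
  ]
}}

```text
t: 9.8
tool_pos: [0.4576, 0.1573, 0.0527]
tcp_rot: [-1.259, -1.13, 1.129]
wrist_force: [-0.1, 0.7, 1.0]
grip_width: 0.0599
```

```bash
python3 - <<'E'
from h import *
o,R=tool();print(o["tool_pos"].round(4),o["wrist_force"].round(1),o["grip_width"])
go([.4535,.1573,.043],84)
E
```

```text
[0.4576 0.1573 0.0527] [-0.1  0.7  1. ] 0.05986999680458971
shift/.2 [-0.0023  0.0483  0.0205] turn/120 [ 0.0006 -0.0016  0.0001]
```

Request:
{"method": "apply_moves", "body": {
  "plan": [
    [[-0.001,0.048,0.018,0,0,0,0.3],[-0.001,0.048,0.018,0,0,0,0.3],[-0.001,0.048,0.018,0,0,0,1],[-0.001,0.048,0.018,0,0,0,1],[-0.001,0.048,0.018,0,0,0,1],[-0.001,0.048,0.018,0,0,0,1],[-0.001,0.048,0.018,0,0,0,1]]
  ],
  "squeeze": 25
}}

```text
t: 10.5
tool_pos: [0.4526, 0.1578, 0.0433]
tcp_rot: [-1.259, -1.131, 1.128]
wrist_force: [-1.0, 1.5, 5.1]
grip_width: 0.0233
```

```bash
python3 - <<'E'
from h import *
o,R=tool();print(o["tool_pos"].round(4),o["wrist_force"].round(1),o["grip_width"],R.round(3).tolist())
E
```

```text
[0.4526 0.1578 0.0433] [-1.   1.5  5.1] 0.023281412640904532 [[0.108, 0.001, -0.994], [0.994, 0.001, 0.108], [0.001, -1.0, -0.001]]
```

Request:
{"method": "apply_moves", "body": {
  "plan": [
    [[0,0,-0.03,0,0,0,1],[0,0,-0.08,0,0,0,1],[0,0,-0.14,0,0,0,1],[0,0,-0.2,0,0,0,1],[0,0,-0.26,0,0,0,1],[0,0,-0.32,0,0,0,1],[0,0,-0.37,0,0,0,1],[0,0,-0.4,0,0,0,1]]
  ]
}}

```text
t: 11.3
tool_pos: [0.5324, 0.1491, 0.0433]
tcp_rot: [-1.258, -1.13, 1.129]
wrist_force: [-2.3, 1.5, 7.7]
grip_width: 0.0231
```

Request:
{"method": "apply_moves", "body": {
  "plan": [
    [[0,0,-0.01,0,0,0,1],[0,0,-0.02,0,0,0,1],[0,0,-0.03,0,0,0,1],[0,0,-0.03,0,0,0,1]]
  ]
}}

```text
t: 11.7
tool_pos: [0.5381, 0.1485, 0.0433]
tcp_rot: [-1.258, -1.13, 1.129]
wrist_force: [-1.2, 2.0, 5.4]
grip_width: 0.023
```

Request:
{"method": "apply_moves", "body": {
  "plan": [
    [[0,0,-0.01,0,0,0,1],[0,0,-0.02,0,0,0,1],[0,0,-0.02,0,0,0,1],[0,0,-0.02,0,0,0,1]]
  ]
}}

```text
t: 12.1
tool_pos: [0.542, 0.1481, 0.0433]
tcp_rot: [-1.258, -1.13, 1.129]
wrist_force: [-1.7, 2.0, 5.0]
grip_width: 0.0232
```

Request:
{"method": "apply_moves", "body": {
  "plan": [
    [[0,0,-0.01,0,0,0,1],[0,0,-0.02,0,0,0,1],[0,0,-0.02,0,0,0,1]]
  ]
}}

```text
t: 12.4
tool_pos: [0.546, 0.1477, 0.0433]
tcp_rot: [-1.258, -1.13, 1.129]
wrist_force: [-1.2, 2.1, 5.7]
grip_width: 0.023
```

Request:
{"method": "apply_moves", "body": {
  "plan": [
    [[0,0,-0.01,0,0,0,1],[0,0,-0.02,0,0,0,1],[0,0,-0.02,0,0,0,1]]
  ]
}}

```text
t: 12.7
tool_pos: [0.5488, 0.1473, 0.0433]
tcp_rot: [-1.257, -1.128, 1.13]
wrist_force: [-3.8, 1.4, 7.8]
grip_width: 0.0232
```

Request:
{"method": "apply_moves", "body": {
  "plan": [
    [[0,0,-0.005,0,0,0,1],[0,0,-0.01,0,0,0,1],[0,0,-0.01,0,0,0,1]]
  ]
}}

```text
t: 13.0
tool_pos: [0.5488, 0.1473, 0.0433]
tcp_rot: [-1.254, -1.126, 1.131]
wrist_force: [-5.7, 3.4, 10.7]
grip_width: 0.0232
```

Request:
{"method": "apply_moves", "body": {
  "plan": [
    [[0,0,-0.01,0,0,0,1],[0,0,-0.015,0,0,0,1],[0,0,-0.015,0,0,0,1]]
  ]
}}

```text
t: 13.3
tool_pos: [0.5487, 0.1473, 0.0432]
tcp_rot: [-1.25, -1.121, 1.134]
wrist_force: [-12.0, 3.5, 14.9]
grip_width: 0.0231
```

Request:
{"method": "apply_moves", "body": {
  "plan": [
    [[0,0,0.015,0,0,0,1],[0,0,0.015,0,0,0,1],[0,0,0.015,0,0,0,0.3],[0,0,0.015,0,0,0,0.3],[0,0,0.015,0,0,0,0.3],[0,0,0.015,0,0,0,0.3]]
  ]
}}

```text
t: 13.9
tool_pos: [0.5518, 0.1466, 0.0424]
tcp_rot: [-1.258, -1.129, 1.13]
wrist_force: [0.1, 0.3, 0.0]
grip_width: 0.0597
```

Request:
{"method": "apply_moves", "body": {
  "plan": [
    [[0,-0.1,0,0,0,0,0.3],[0,-0.3,0,0,0,0,0.3],[0,-0.5,0.2,0,0,0,0.3],[0,-0.8,0.3,0,0,0,0.3],[0,-1,0.3,0,0,0,1],[0,-1,0.3,0,0,0,1],[0,-1,0.3,0,0,0,1],[0,-1,0.3,0,0,0,1]]
  ]
}}

```text
t: 14.7
tool_pos: [0.4914, 0.1529, 0.2413]
tcp_rot: [-1.257, -1.128, 1.131]
wrist_force: [0.4, 0.3, 0.1]
grip_width: 0.0015
```

```bash
python3 - <<'E'
from h import *
W=bot.camera_params("wrist");np.save("w5.npy",W,allow_pickle=True)
o,R=tool();print(o["tool_pos"].round(4),o["wrist_force"].round(1),o["grip_width"])
cv2.imwrite("pics/w5.png",bot.snapshot("wrist")[...,::-1])
print(px(W,np.array([.654,.1363,.215])),px(W,np.array([.5497,.1473,.074])))
go([.654,.1363,.245],84)
E
```

```text
[0.4914 0.1529 0.2413] [0.4 0.3 0.1] 0.0015258020663109864
[323.25158969 436.35697653] [322.15028331 232.96696745]
shift/.2 [ 0.0055 -0.025  -0.8187] turn/120 [-0.0018 -0.0016 -0.0005]
```

View pics/w5.png

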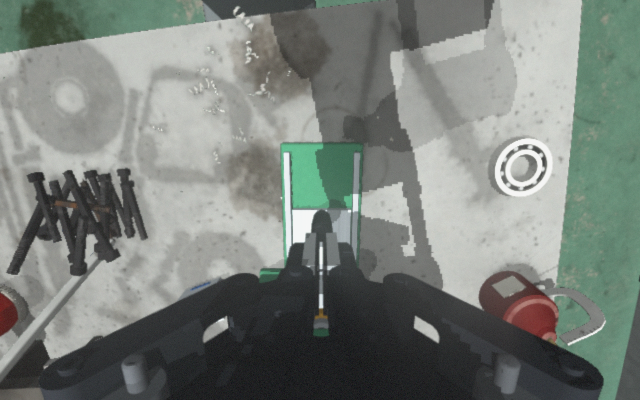

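```bash
python3 - <<'E'
from h import *
T=bot.camera_params("top");S=bot.camera_params("side")
for n,P,c in (("top",T,(265,175,280,195)),("side",S,(305,140,345,180))):
    im=cv2.imread(f"pics/{n}0.png").astype(int);b=im[...,0];g=im[...,1];r=im[...,2]
    m=((r>150)&(g<110)&(b<110)).astype(np.uint8);z=np.zeros_like(m);z[c[1]:c[3],c[0]:c[2]]=1
    ys,xs=np.nonzero(m*z);print(n,xs.mean(),ys.mean(),xs.min(),xs.max(),ys.min(),ys.max(),[px(P,np.array(q)).round(1) for q in ([.648,.136,.215],[.654,.1363,.215])])
    print(at(P,xs.mean(),ys.mean(),.213))
cv2.imwrite("pics/c3.png",np.hstack([cv2.resize(cv2.imread("pics/side0.png")[135:225,255:345],None,fx=4.4,fy=4.4,interpolation=2),cv2.resize(bot.snapshot("side")[135:225,255:345,::-1],None,fx=4.4,fy=4.4,interpolation=2)]))
E
```

```text
top 271.4107142857143 183.1875 266 277 177 189 [array([271. , 183.9]), array([270.9, 182.1])]
[0.65077289 0.13496868 0.213     ]
side 323.34722222222223 155.95833333333334 318 332 151 160 [array([320.9, 154.9]), array([322.6, 154.8])]
[0.65624606 0.13108846 0.213     ]
```

View pics/c3.png

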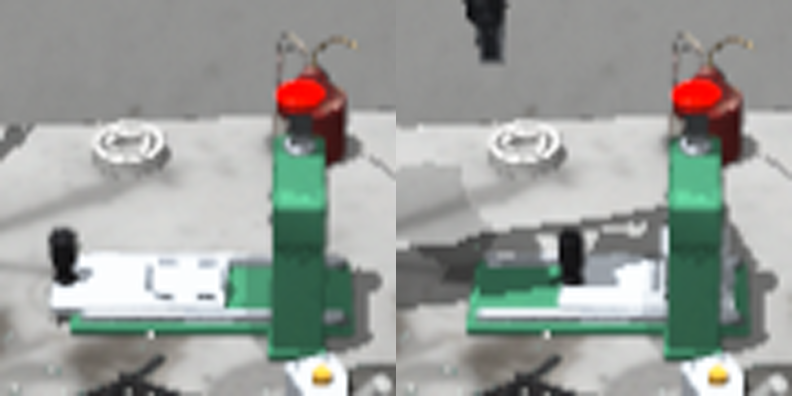

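Request:
{"method": "apply_moves", "body": {
  "plan": [
    [[0.002,-0.03,-0.4,0,0,0,1],[0.002,-0.03,-0.815,0,0,0,1],[0.002,-0.03,-0.815,0,0,0,1],[0.002,-0.03,-0.815,0,0,0,1],[0.002,-0.03,-0.815,0,0,0,1],[0.002,-0.03,-0.815,0,0,0,1],[0.002,-0.03,-0.815,0,0,0,1]]
  ]
}}

```text
t: 15.5
tool_pos: [0.6524, 0.1363, 0.248]
tcp_rot: [-1.256, -1.128, 1.131]
wrist_force: [-0.4, 0.4, 0.7]
grip_width: 0.0001
```

```bash
python3 - <<'E'
from h import *
o,R=tool();print(o["tool_pos"].round(4),o["wrist_force"].round(1),o["grip_width"])
go([.6535,.1357,.218],84)
E
```

```text
[0.6524 0.1363 0.248 ] [-0.4  0.4  0.7] 9.507428755021787e-05
shift/.2 [-0.0021  0.15   -0.006 ] turn/120 [-0.0012 -0.0013 -0.0001]
```

Request:
{"method": "apply_moves", "body": {
  "plan": [
    [[-0.002,0.08,-0.006,0,0,0,1],[-0.002,0.13,-0.006,0,0,0,1],[-0.002,0.15,-0.006,0,0,0,1],[-0.002,0.16,-0.006,0,0,0,1],[-0.002,0.17,-0.006,0,0,0,1],[-0.002,0.18,-0.006,0,0,0,1],[-0.002,0.18,-0.006,0,0,0,1]]
  ]
}}

```text
t: 16.2
tool_pos: [0.6551, 0.1357, 0.2133]
tcp_rot: [-1.258, -1.13, 1.129]
wrist_force: [-1.4, -0.1, 2.2]
grip_width: -0.0003
```

Request:
{"method": "apply_moves", "body": {
  "plan": [
    [[0,0.01,0,0,0,0,1],[0,0.02,0,0,0,0,1],[0,0.03,0,0,0,0,1],[0,0.03,0,0,0,0,1]]
  ]
}}

```text
t: 16.6
tool_pos: [0.6552, 0.1357, 0.2065]
tcp_rot: [-1.258, -1.13, 1.129]
wrist_force: [-0.7, 0.9, 2.5]
grip_width: -0.0
```

Contact on the knob (about 2.3 N at 0.213). Continuing slowly.

Request:
{"method": "apply_moves", "body": {
  "plan": [
    [[0,0.01,0,0,0,0,1],[0,0.02,0,0,0,0,1],[0,0.02,0,0,0,0,1]]
  ]
}}

```text
t: 16.9
tool_pos: [0.6552, 0.1357, 0.2025]
tcp_rot: [-1.258, -1.13, 1.129]
wrist_force: [-0.6, 0.2, 3.9]
grip_width: 0.0001
```

Request:
{"method": "apply_moves", "body": {
  "plan": [
    [[0,0.01,0,0,0,0,1],[0,0.01,0,0,0,0,1]]
  ]
}}

```text
t: 17.1
tool_pos: [0.6553, 0.1356, 0.2005]
tcp_rot: [-1.258, -1.13, 1.129]
wrist_force: [-1.9, 0.9, 4.2]
grip_width: 0.0
```

Request:
{"method": "apply_moves", "body": {
  "plan": [
    [[0,0.01,0,0,0,0,1],[0,0.01,0,0,0,0,1]]
  ]
}}

```text
t: 17.3
tool_pos: [0.6553, 0.1357, 0.1991]
tcp_rot: [-1.258, -1.13, 1.129]
wrist_force: [-0.8, 0.8, 5.4]
grip_width: -0.0
```

Request:
{"method": "apply_moves", "body": {
  "plan": [
    [[0,0.01,0,0,0,0,1],[0,0.01,0,0,0,0,1]]
  ]
}}

```text
t: 17.5
tool_pos: [0.6553, 0.1356, 0.1975]
tcp_rot: [-1.259, -1.13, 1.129]
wrist_force: [-1.6, 1.2, 6.1]
grip_width: -0.0002
```

Request:
{"method": "apply_moves", "body": {
  "plan": [
    [[0,0.01,0,0,0,0,1],[0,0.01,0,0,0,0,1]]
  ]
}}

```text
t: 17.7
tool_pos: [0.6553, 0.1356, 0.1957]
tcp_rot: [-1.259, -1.13, 1.129]
wrist_force: [-2.7, 0.8, 7.3]
grip_width: 0.0002
```

Request:
{"method": "apply_moves", "body": {
  "plan": [
    [[0,0.01,0,0,0,0,1],[0,0.01,0,0,0,0,1]]
  ]
}}

```text
t: 17.9
tool_pos: [0.6553, 0.1356, 0.1937]
tcp_rot: [-1.259, -1.13, 1.129]
wrist_force: [-1.8, 0.7, 7.5]
grip_width: 0.0002
```

Request:
{"method": "apply_moves", "body": {
  "plan": [
    [[0,0.01,0,0,0,0,1],[0,0.01,0,0,0,0,1]]
  ]
}}

```text
t: 18.1
tool_pos: [0.6552, 0.1356, 0.1918]
tcp_rot: [-1.259, -1.13, 1.129]
wrist_force: [-2.3, -0.0, 6.7]
grip_width: -0.0001
```

Request:
{"method": "apply_moves", "body": {
  "plan": [
    [[0,0.01,0,0,0,0,1],[0,0.01,0,0,0,0,1]]
  ]
}}

```text
t: 18.3
tool_pos: [0.6553, 0.1357, 0.1898]
tcp_rot: [-1.259, -1.131, 1.129]
wrist_force: [-2.7, 1.2, 7.7]
grip_width: 0.0
```

Request:
{"method": "apply_moves", "body": {
  "plan": [
    [[0,0.005,0,0,0,0,1],[0,0.005,0,0,0,0,1]]
  ]
}}

```text
t: 18.5
tool_pos: [0.6553, 0.1356, 0.189]
tcp_rot: [-1.259, -1.131, 1.129]
wrist_force: [-2.4, 0.5, 7.7]
grip_width: -0.0
```

Request:
{"method": "apply_moves", "body": {
  "plan": [
    [[0,0.005,0,0,0,0,1],[0,0.005,0,0,0,0,1]]
  ]
}}

```text
t: 18.7
tool_pos: [0.6553, 0.1357, 0.1882]
tcp_rot: [-1.259, -1.131, 1.129]
wrist_force: [-2.3, 0.8, 8.8]
grip_width: 0.0003
```

Request:
{"method": "apply_moves", "body": {
  "plan": [
    [[0,0.005,0,0,0,0,1],[0,0.005,0,0,0,0,1]]
  ]
}}

```text
t: 18.9
tool_pos: [0.6553, 0.1356, 0.1881]
tcp_rot: [-1.259, -1.131, 1.128]
wrist_force: [-3.9, 1.6, 12.5]
grip_width: -0.0003
```

Request:
{"method": "apply_moves", "body": {
  "plan": [
    [[0,0.005,0,0,0,0,1],[0,0.005,0,0,0,0,1]]
  ]
}}

```text
t: 19.1
tool_pos: [0.6553, 0.1356, 0.1881]
tcp_rot: [-1.26, -1.132, 1.128]
wrist_force: [-6.0, 0.5, 15.0]
grip_width: -0.0
```

Request:
{"method": "apply_moves", "body": {
  "plan": [
    [[0,0.003,0,0,0,0,1],[0,0.005,0,0,0,0,1],[0,0.005,0,0,0,0,1]]
  ]
}}

```text
t: 19.4
tool_pos: [0.6554, 0.1356, 0.1881]
tcp_rot: [-1.26, -1.133, 1.127]
wrist_force: [-6.3, -0.3, 19.3]
grip_width: 0.0004
```

Request:
{"method": "apply_moves", "body": {
  "plan": [
    [[0,0,0,0,0,0,1],[0,0,0,0,0,0,1],[0,0,0,0,0,0,1],[0,0,0,0,0,0,1],[0,0,0,0,0,0,1],[0,0,0,0,0,0,1],[0,0,0,0,0,0,1]]
  ]
}}

```text
t: 20.1
tool_pos: [0.6553, 0.1357, 0.188]
tcp_rot: [-1.26, -1.132, 1.127]
wrist_force: [-6.0, 0.2, 18.8]
grip_width: -0.0001
```

Request:
{"method": "apply_moves", "body": {
  "plan": [
    [[0,-0.02,0,0,0,0,1],[0,-0.04,0,0,0,0,1],[0,-0.06,0,0,0,0,1],[0,-0.09,0,0,0,0,1],[0,-0.12,0,0,0,0,1],[0,-0.15,0,0,0,0,1],[0,-0.18,0,0,0,0,1],[0,-0.25,0,0,0,0,1]]
  ]
}}

```text
t: 20.9
tool_pos: [0.6545, 0.1349, 0.2323]
tcp_rot: [-1.257, -1.126, 1.132]
wrist_force: [-0.1, 1.1, 0.1]
grip_width: 0.0003
```

Request:
{"method": "apply_moves", "body": {
  "plan": [
    [[0,-0.1,0.5,0,0,0,1],[0,-0.1,0.9,0,0,0,1],[0,-0.1,0.9,0,0,0,1],[0,-0.1,0.9,0,0,0,1],[0,-0.1,0.9,0,0,0,1],[0,-0.1,0.9,0,0,0,1]]
  ]
}}

```text
t: 21.5
tool_pos: [0.4764, 0.1546, 0.2542]
tcp_rot: [-1.26, -1.131, 1.129]
wrist_force: [0.3, 0.3, 0.2]
grip_width: -0.0002
```

```bash
python3 - <<'E'
from h import *
o,R=tool();print(o["t"],o["tool_pos"].round(4),o["wrist_force"].round(1))
s=bot.snapshot("side")[...,::-1];t=bot.snapshot("top")[...,::-1]
cv2.imwrite("pics/c4.png",np.hstack([cv2.resize(s[135:225,255:345],None,fx=4.4,fy=4.4,interpolation=2),cv2.resize(t[170:260,235:325],None,fx=4.4,fy=4.4,interpolation=2)]))
E
```

```text
21.5 [0.4764 0.1546 0.2542] [0.3 0.3 0.2]
```

View pics/c4.png

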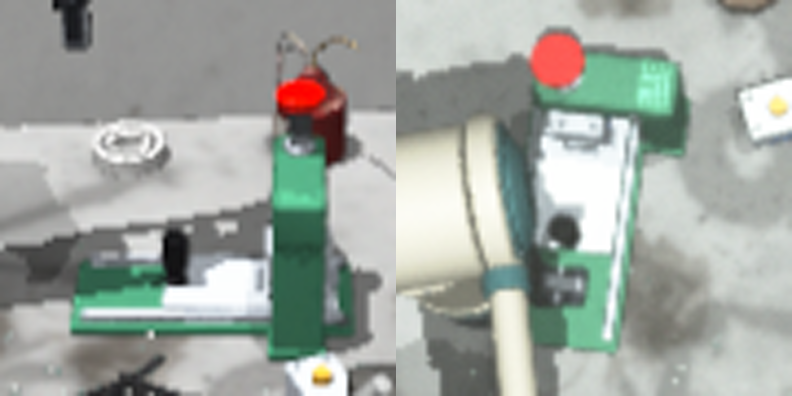

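```bash
python3 -c "
from bench import bot
print(bot.sign_off())"
```

```text
the job is handed in; nothing more can be done
None
```

The job is handed in, at about 21.6 s of the 72 s allowed; no verdict is reported. I took the block nearest the base, stood it in the nest and slid the sled by its knob until it stopped (about 97 mm of travel, 12 N push). Then I pressed the plunger until it bottomed.

- **Press:** the plunger bottomed after about 27 mm of travel. Resistance while the pin moved was 7 to 9 N at the wrist, a little under the 8 to 10 N given. I held about 19 N for 0.7 s, then eased off, and it sprang back up.
- **Last checks:** the final pictures show the plunger up and the sled knob in the same place as before the press. The block is under the head and the arm is clear. The bearing, the only bystander in those pictures, has not moved.
- **Not checked directly:**
  - The pin's depth is inferred from the hard stop, because the head hid it.
  - The torch and brass bush were not in the last pictures; the arm met no unexpected force along the way.
- **Disagreement:** camera estimates of the plunger's axis differed by about 6 mm between views. I used the position implied by the sled's stop, which lay between them, and that was well within the knob's flat top.

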